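Set up the light bench with a sample cell and a hooked screen

TASK

Set the sample cell down into the square pocket of the light bench, fully home and turned so that the light from the lamp passes straight through its two clear faces (keep it upright, it is glass). Then hang the hooked screen on the rail at the end of the light path: lift its hook over the rail's lip and lower it until it seats behind the lip, about centred on the rail and hanging straight. Leave the hammer, the tin and the wood offcut where they are.

Things in the scene. Friction and masses are not known exactly. Their poses are not given: they have to be found in the camera images.
- cell_mid (a point): Centre of the 0.35 kg upright sample cell, 65 mm above its underside. Aluminium body 50 x 50 x 90 mm tall; its +x and -x faces are clear glass, +y and -y closed metal. On top a black grip bar 50 mm long along x (it points through the clear faces), 22 mm thick along y, 40 mm tall (130 mm in all): grip across the 22 mm. z up. Half a turn makes no difference.
- screen_mid (a point): Hooked screen, 0.35 kg, standing on its foot. White plate 8 mm thick (x), 80 wide (y), 106 tall, facing -x; foot 8 mm thick reaches 46 mm to -x. On top a black grip tab 14 mm thick (x), 50 wide (y), 106 to 151 mm above the underside: grip across the 14 mm, at 130 mm or higher. This point: middle of the plate's thickness and width, 75 mm above the foot's underside; z up. Weight about 12 mm to -x.
- screen_hook (a point): Middle of the lower edge of the screen's hook tongue; axes as screen_mid, 27 mm to +x of it and 11 mm higher. The steel hook, 50 mm wide (y), is behind the plate: an arm 6 mm thick, its underside 100 mm above the foot's underside, then a tongue 6 mm thick (x) hanging 14 mm below the arm. The gap between plate and tongue is 20 mm.
- pocket_floor (a point): Centre of the pocket's floor in the light bench, 15 mm above the table. x = light direction, lamp to rail; z up. Pocket 54 x 54 mm inside, square to x and y, walls 8 mm thick, 30 mm tall: the cell fits four ways, but light passes only with its x axis along this x (either way). Bench: fixed, base 365 x 110 x 15 mm; grey lamp house 130 mm tall at the -x end, steel rail at the +x end.
- rail_lip (a point): Middle of the top front edge of the rail's lip: 130 mm above the table, 125 mm to +x of pocket_floor, same axes. Lip: upright plate 8 mm thick (x 0 to 8), 120 mm long (y), reaching 62 mm down; behind it the rail's bed, 18 mm lower, 37 mm deep. Seated: hook arm on the lip's top, tongue behind the lip, plate in front with its back against it (swings flush when let go), foot 15 mm above the base.
- hammer: Bystander: hammer lying on the table on the left beside the light bench, 260 mm long, head at its +x end, origin mid-length. Leave it.
- tin: Bystander: closed steel tin, 80 mm across, 110 mm tall, on the right. Origin at its underside. Leave it.
- offcut: Bystander: wood offcut 200 x 70 x 30 mm lying on the left. Origin at its underside. Leave it.
Things that resemble listed ones, but are neither listed nor needed, are in the scene too. Of the things that look like the part that bears cell_mid, the larger one is meant.

How it is judged:
By the outcome, as a careful person would: the job done as asked, in the order asked, and still so for the second after the job is handed in, with the robot touching nothing.
It also fails if it takes over 67 s, if anything falls off the work surface, if the arm or the gripper's body presses on something with over 40 N, if the wrist force passes 120 N, or if a joint passes its speed limit or range.

ROBOT

A 7-joint arm with a two-finger parallel gripper is mounted at the origin on the work surface. World frame = base frame: x ahead of the robot, y to its left, z up, the work surface at z = 0. Lengths are in m, angles in degrees, forces in N, time in s.
With the tool pointing down it reaches from about 0.425 to 0.8 m from the base axis. Payload 8.3 kg.
Tool frame: the origin (TCP) lies midway between the tips of the shut fingers; the grasp point (between the pads) lies 19 mm behind it (r.grip_depth is the distance from the TCP to the grasp point, in m); z points along the fingers, y is the direction in which the jaws open and shut (so a half turn about z gives the same grasp; the last joint's range is limited). The gripper opens to 85 mm and grips with 20 to 120 N. Pads are 22 mm wide; open, the fingers measure 114 mm over their backs; the gripper's body (76 mm by 85 mm) begins 54 mm behind the grasp point. The pads swing forward as they close: fully open they stand 13 mm farther back than shut.
Start: joints at [59.994, 21.967, 0.94, 78.501, -0.361, 79.538, -2.664], TCP at [0.278, -0.56, 0.231] pointing down, gripper open.
Joint ranges: [-169.22, 169.22], [-14.56, 117.87], [-87.37, 89.26], [10.42, 133.3], [-82.24, 262.24], [0.94, 117.77], [-172.7, 172.7]. Speed limits (degrees/s): [136.94, 136.94, 172.46, 172.46, 180, 180, 180].

INTERFACE

Orientations are given as a 3x3 rotation matrix whose columns are the frame's x, y, z axes.
In Python, from station import r gives the robot as it stands.
- The arm moves only by the tool drive_tool, never from a script. Its argument "targets" is one flat list of numbers, 5 for each row, row after row: the shift along the tool's x, y, z in m, then the turn about the tool's z in rad, then the opening, from 0 (shut) to 1 (fully open). A call has 1 to 20 rows; each row is the pose to reach, as a shift and turn from the pose measured when the call began, along the tool's axes at that moment; what a row does not reach only later rows make up. A row lasts 1/12 s, in which the tool goes at most 41.7 mm and 7.16 degrees, less where a joint would pass 70% of its speed; a pose out of reach is approached as far as the arm can. A call with a gripper value outside its range is refused whole. The fingers move at their own pace and stop on an object; "squeeze" is the grip in N (left out, the last holds). Time passes only in rows, so rows that repeat a pose let the fingers close. It gives the time, the measured TCP pose, the force and the opening at its end, in the units of the state.
- r.get_state(): the state, without advancing time (a new reading comes with each control period).
- r.capture(name): name is "side" or "top" or "wrist"; returns a dict with "color" (480x640x3 uint8, red, green, blue), "fov_y" (degrees; the focal length in pixels is half the picture's height over the tangent of half this angle, whatever the lens; pixels are square), "cx", "cy" (the principal point, pixels), "R" (3x3) and "t" (3): a world point X has camera coordinates R X + t; the wrist camera has in their place "tool_from_camera" (4x4, takes a point from camera to tool coordinates, whose origin is the TCP and whose axes are the flange's). Camera axes: x right, y down, z forward; pixel columns grow to the right and rows downward; lengths in m; the calibration is good to about 2 mm. The wrist camera is an equidistant fisheye: a pixel r from the principal point sees the ray r / f radians off the axis. A picture is of the moment at which its call begins: read the wrist's pose just before it. There is no depth.
- r.finish_job(): hands the job in, once; it reports no verdict.
The state is a dict: "time_s": time; "joint_pos": joint angles; "joint_velocities": joint speeds; "effort": joint torques, N m; "position": TCP position; "tcp_rot": TCP orientation; "contact_force": force on the tool from outside, world axes, zero at the start; "ft_torque": the same for the moment, N m; "opening": finger opening in m.
Only numpy, scipy, OpenCV 4.12 (cv2) and the standard library are available. Lean on these libraries where they do the work, as an engineer would, in place of code of your own. Each camera call takes 0.05 s, during which the arm holds its last target. There are 200 camera calls.

## Working session

There is one attempt and no reset: what is moved stays moved. The work goes in short steps, Python scripts to look and compute and a tool call to move; the robot and the scene stay as the last step left them, time stands still between calls to the robot, and variables do not carry over. Pictures are saved under pics/ and viewed, about 8 in all and at most 12, crops included, and the job is handed in when it is done.

Besides the shell and the picture viewer there is one more tool, called after "Request:" in YAML: its name, and indented under it one key for each argument. drive_tool: Moves the arm, as the interface text tells. Its arguments: {"type":"object","properties":{"targets":{"type":"array"},"squeeze":{"type":"number"}},"required":["targets"]}

```bash
mkdir -p pics; ls
python3 - <<'E'
from station import r
import cv2,numpy as np,pickle
s=r.get_state();print(s)
d={n:r.capture(n) for n in("side","top","wrist")}
pickle.dump((s,d),open('cap0.pkl','wb'))
for n,c in d.items():
    cv2.imwrite(f'pics/{n}0.png',c['color'][:,:,::-1]);print(n,{k:v for k,v in c.items() if k!='color'})
E
```

```text
pics
{'time_s': 0.0, 'joint_pos': array([59.99161857, 22.01485863,  0.9402989 , 78.56255505, -0.3602897 ,
       79.53745418, -2.66651085]), 'joint_velocities': array([-0.03929549,  0.0173203 , -0.07009071,  0.0290813 ,  0.05293168,
       -0.05210926,  0.09462398]), 'effort': array([-5.43593596e-04, -6.27589989e+01,  8.44122861e-01, -3.71829736e+01,
        1.65231270e-02,  1.42097793e-02,  1.49849438e-05]), 'position': array([ 0.27772344, -0.55933934,  0.23027359]), 'tcp_rot': array([[ 8.95680661e-01,  4.44696863e-01, -9.23479460e-04],
       [ 4.44697818e-01, -8.95679006e-01,  1.72282235e-03],
       [-6.10074720e-05, -1.95376796e-03, -9.99998090e-01]]), 'contact_force': array([ 0.40865314,  0.79441875, -0.49924227]), 'ft_torque': array([ 0.00102076, -0.01639198, -0.0212649 ]), 'opening': 0.08535358528918943}
side {'fov_y': 42.326448810443644, 'cx': 325.3254919473258, 'cy': 241.0551367620248, 'R': array([[-0.99410746, -0.10693588,  0.01775038],
       [-0.08754809,  0.69549139, -0.71318094],
       [ 0.0639194 , -0.71053251, -0.70075521]]), 't': array([0.52188464, 0.12422689, 1.3403166 ])}
top {'fov_y': 43.555867063607884, 'cx': 316.86405427806716, 'cy': 241.7140211201209, 'R': array([[ 0.00762366, -0.99996107, -0.00444307],
       [-0.99336397, -0.00706329, -0.11479602],
       [ 0.11476017,  0.00528875, -0.99337915]]), 't': array([-0.0171927 ,  0.54618597,  1.31295948])}
wrist {'fov_y': 65.70646984690485, 'cx': 316.83463745389963, 'cy': 247.92206476769667, 'tool_from_camera': array([[-4.60828013e-04, -9.56991363e-01, -2.90116043e-01,
         7.45251825e-02],
       [ 9.99999893e-01, -4.32999036e-04, -1.60113954e-04,
         3.65082220e-04],
       [ 2.76077039e-05, -2.90116086e-01,  9.56991461e-01,
        -1.43317709e-01],
       [ 0.00000000e+00,  0.00000000e+00,  0.00000000e+00,
         1.00000000e+00]])}
```

View pics/side0.png

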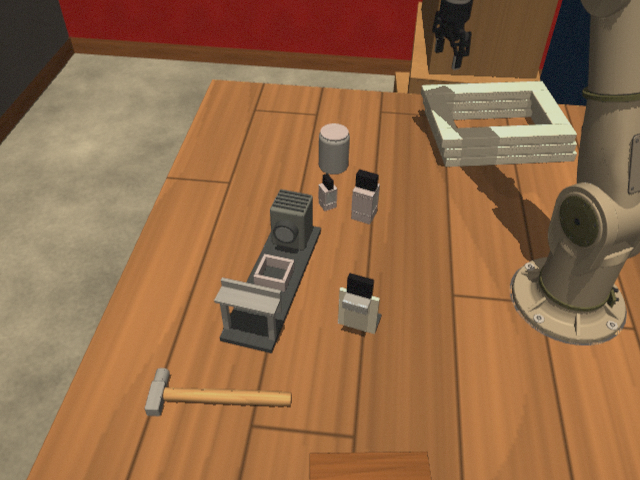

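View pics/top0.png

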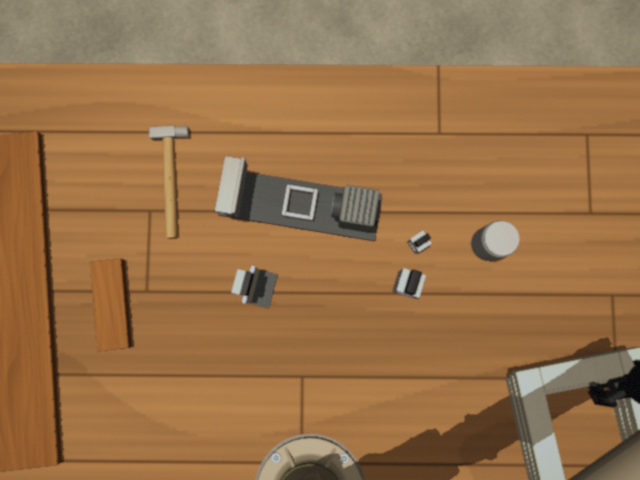

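Side view: bench (rail at ~(248,300), pocket (272,270), lamp (292,220)), large cell at (365,195), decoy small cell at (328,192), screen at (360,305), tin at (334,148). In the top view the pocket is at (300,202), the cell at (411,283), the screen at (253,286). I'll enlarge both for accurate pixels.

Run:
```python
import cv2,pickle,numpy as np
s,d=pickle.load(open('cap0.pkl','rb'))
t=d['top']['color'][145:315,210:440,::-1]; u=d['side']['color'][160:360,200:400,::-1]
def up(a,x0,y0,k,st):
    b=cv2.resize(a,None,fx=k,fy=k,interpolation=cv2.INTER_CUBIC)
    for x in range((x0//st+1)*st,x0+a.shape[1],st):
        cv2.putText(b,str(x),(int((x-x0+.5)*k),10),0,.35,(0,255,255));cv2.line(b,(int((x-x0+.5)*k),12),(int((x-x0+.5)*k),18),(0,255,255))
    for y in range((y0//st+1)*st,y0+a.shape[0],st):
        cv2.putText(b,str(y),(0,int((y-y0+.5)*k)+4),0,.35,(0,255,255));cv2.line(b,(24,int((y-y0+.5)*k)),(30,int((y-y0+.5)*k)),(0,255,255))
    return b
cv2.imwrite('pics/topc.png',up(t,210,145,3.4,20)); cv2.imwrite('pics/sidec.png',up(u,200,160,3,20))
```

```text
(no output)
```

View pics/topc.png

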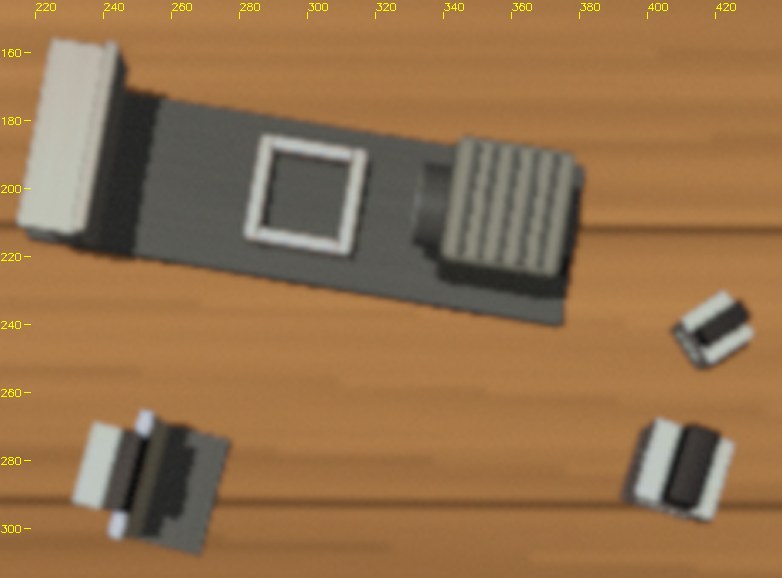

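View pics/sidec.png

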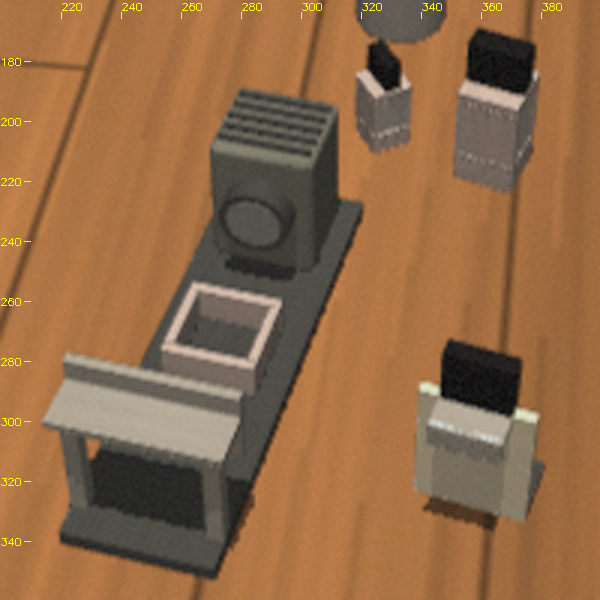

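```bash
cat > h.py <<'E'
import numpy as np,pickle
from scipy.optimize import least_squares
def proj(c,X):
    f=240/np.tan(np.radians(c['fov_y']/2)); p=np.asarray(X)@c['R'].T+c['t']
    return p[:,:2]/p[:,2:]*f+[c['cx'],c['cy']]
tp=lambda q:np.array(q)/3.4+[209.5,144.5]
sd=lambda q:np.array(q)/3+[199.5,159.5]
E
python3 - <<'E'
from h import *
s,d=pickle.load(open('cap0.pkl','rb'))
def fit(name,T,S,z0,g):
    T=np.array(T,float);S=np.array(S,float)
    def w(p,P):
        P=P/1000;c,s=np.cos(p[2]),np.sin(p[2])
        return np.c_[p[0]+c*P[:,0]-s*P[:,1],p[1]+s*P[:,0]+c*P[:,1],P[:,2]+z0]
    def e(p,which=3):
        o=[]
        if which&1:o.append(proj(d['top'],w(p,T[:,2:]))-tp(T[:,:2]))
        if which&2:o.append(proj(d['side'],w(p,S[:,2:]))-sd(S[:,:2]))
        return np.vstack(o)
    for k in(1,2,3):
        q=least_squares(lambda p:e(p,k).ravel(),g,loss='soft_l1').x
        print(name,k,q[:2].round(4),np.degrees(q[2]).round(2),'rms',e(q,k).std().round(2))
    print(e(q).round(1).tolist())
fit('bench',[(265,135,35,-35,30),(367,150,-35,-35,30),(350,255,-35,35,30),(245,238,35,35,30),(118,44,125,-60,115),(82,234,125,60,115)],
 [(193,284,-35,-35,30),(281,300,-35,35,30),(252,366,35,35,30),(163,348,35,-35,30),(65,355,129,-60,115),(242,391,129,60,115)],.015,[.6,0,1.6])
fit('cell',[(690,424,25,11,130),(721,436,25,-11,130),(699,508,-25,-11,130),(668,498,-25,11,130),(655,418,25,25,90),(735,442,25,-25,90),(709,521,-25,-25,90),(634,490,-25,25,90)],
 [(458,102,25,25,90),(521,110,-25,25,90),(538,76,-25,-25,90),(455,176,25,25,0),(512,191,-25,25,0)],0,[.5,-.2,0])
fit('screen',[(96,421,30,-25,106),(72,501,30,25,106),(147,410,0,-40,106),(117,539,0,40,106),(231,441,-48,-40,8),(201,555,-48,40,8)],
 [(415,490,4,-40,0),(524,520,4,40,0),(419,388,4,-40,106),(538,415,4,40,106),(447,340,-7,-25,151),(522,356,-7,25,151)],0,[.5,.1,1.6])
E
```

```text
bench 1 [0.6343 0.0262] 81.32 rms 0.35
bench 2 [0.6345 0.0276] 81.25 rms 0.74
bench 3 [0.6345 0.0267] 81.29 rms 0.6
[[-1.0, -0.2], [-0.2, 0.3], [-0.2, -0.1], [-0.3, 0.0], [-0.2, -0.0], [0.5, -0.4], [-0.4, -1.8], [0.9, -0.8], [0.8, 0.3], [-1.1, -0.4], [-0.1, -0.4], [0.4, 0.5]]
cell 1 [ 0.4543 -0.2131] -18.2 rms 0.69
cell 2 [ 0.4535 -0.2109] -13.63 rms 1.11
cell 3 [ 0.4536 -0.2129] -16.98 rms 1.0
[[-0.7, -0.7], [0.5, -1.1], [0.1, 1.0], [-1.1, 0.7], [0.4, 0.4], [-0.5, 0.4], [0.5, -0.3], [-0.1, 1.7], [-0.1, -3.4], [-1.0, -0.3], [0.6, -1.5], [-0.9, 0.4], [-0.6, 1.2]]
screen 1 [0.4479 0.1304] 76.19 rms 0.5
screen 2 [0.447  0.1302] 78.72 rms 0.7
screen 3 [0.4474 0.1304] 76.97 rms 0.69
[[-0.7, 0.8], [0.4, 0.4], [-0.2, 0.4], [-0.7, -0.4], [0.5, -0.5], [0.8, 0.5], [-0.9, -0.2], [0.0, 0.4], [-0.5, -0.0], [-0.6, 1.8], [0.2, -1.7], [0.5, -0.3]]
```

```bash
cat >> h.py <<'E'
def go(x,y,z,yaw,st=None):
    "tool shift + turn to reach TCP x,y,z with tool y at world angle yaw (deg)"
    from station import r
    st=st or r.get_state();R=st['tcp_rot'];d=R.T@(np.array([x,y,z])-st['position'])
    a=np.degrees(np.arctan2(R[1,1],R[0,1])); t=-(yaw-a); t=(t+180)%360-180
    print('t',round(st['time_s'],2),'pos',st['position'].round(4),'yaw',a.round(2),'tilt',R[2].round(4),'open',round(st['opening'],4),'F',st['contact_force'].round(1),'j7',st['joint_pos'][6].round(0))
    print('shift',d.round(4),'turn',np.radians(t).round(4))
E
python3 -c "
from h import *
go(.4536,-.2129,.2,-107.5)"
```

```text
t 0.15 pos [ 0.2778 -0.5595  0.2305] yaw -63.59 tilt [-0.     -0.0015 -1.    ] open 0.0855 F [ 0.1  0.1 -0.1] j7 -3.0
shift [ 0.3116 -0.2322  0.0309] turn 0.7663
```

Request:
drive_tool:
  targets: [0.1,-0.08,0.01,0.25,1,0.2,-0.15,0.02,0.5,1,0.31,-0.232,0.03,0.766,1,0.3116,-0.2322,0.031,0.766,1,0.3116,-0.2322,0.031,0.766,1,0.3116,-0.2322,0.031,0.766,1,0.3116,-0.2322,0.031,0.766,1,0.3116,-0.2322,0.031,0.766,1,0.3116,-0.2322,0.031,0.766,1,0.3116,-0.2322,0.031,0.766,1,0.3116,-0.2322,0.031,0.766,1,0.3116,-0.2322,0.031,0.766,1,0.3116,-0.2322,0.031,0.766,1,0.3116,-0.2322,0.031,0.766,1,0.3116,-0.2322,0.031,0.766,1,0.3116,-0.2322,0.031,0.766,1]

```text
time_s: 1.48
position: [0.4531, -0.2141, 0.1999]
tcp_rot: [[0.953, -0.303, -0.001], [-0.303, -0.953, 0.001], [-0.001, -0.001, -1.0]]
contact_force: [0.2, 0.5, 0.3]
opening: 0.0852
```

```bash
cat >> h.py <<'E'
def wproj(c,st,X):
    "world points -> wrist pixels (equidistant fisheye)"
    T=c['tool_from_camera'];p=(np.asarray(X)-st['position'])@st['tcp_rot'];p=(p-T[:3,3])@T[:3,:3]
    f=240/np.tan(np.radians(c['fov_y']/2));rho=np.hypot(p[:,0],p[:,1]);th=np.arctan2(rho,p[:,2])
    return p[:,:2]/rho[:,None]*(f*th)[:,None]+[c['cx'],c['cy']]
def wcap(n):
    from station import r;import cv2
    st=r.get_state();c=r.capture('wrist');pickle.dump((st,c),open(n+'.pkl','wb'))
    return st,c
def pts(p,P,z0=0):
    P=np.array(P)/1000.;c,s=np.cos(p[2]),np.sin(p[2])
    return np.c_[p[0]+c*P[:,0]-s*P[:,1],p[1]+s*P[:,0]+c*P[:,1],P[:,2]+z0]
E
python3 - <<'E'
from h import *
import cv2
st,c=wcap('w1'); im=c['color'][:,:,::-1].copy()
p=[.4536,-.2129,np.radians(-17.5)]
for P,col in(([(25,11,130),(25,-11,130),(-25,-11,130),(-25,11,130)],(0,255,0)),([(25,25,90),(25,-25,90),(-25,-25,90),(-25,25,90)],(0,0,255))):
    q=wproj(c,st,pts(p,P));print(q.round(1).tolist())
    cv2.polylines(im,[np.round(q*8).astype(int)],True,col,1,cv2.LINE_AA,3)
cv2.imwrite('pics/w1.png',im)
E
```

```text
[[296.3, 223.2], [333.7, 223.1], [332.8, 300.6], [297.9, 300.6]]
[[279.3, 210.3], [351.3, 210.1], [349.7, 277.3], [281.5, 277.5]]
```

View pics/w1.png

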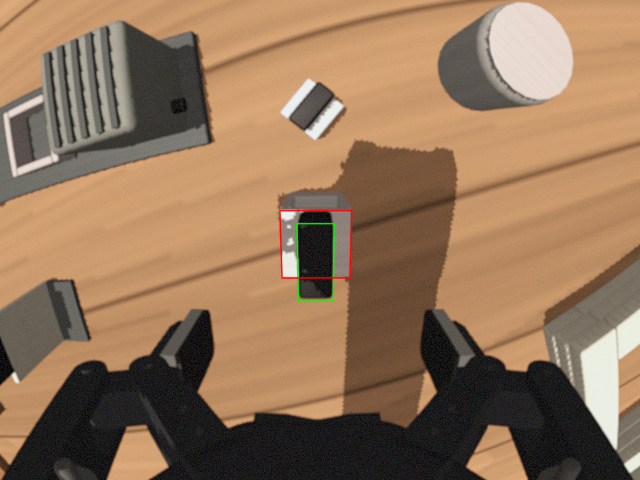

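Wrist view: the predicted outlines (bar 297–333 × 223–300, body top 280–351 × 210–277) lie right on the cell, well aligned with the jaws. Descending.

```bash
python3 -c "
from h import *
go(.4536,-.2129,.096,-107.5)"
```

```text
t 1.53 pos [ 0.4532 -0.2139  0.1999] yaw -107.59 tilt [-1.1e-03 -9.0e-04 -1.0e+00] open 0.0854 F [-0.9 -0.6  0. ] j7 -87.0
shift [ 0.0002 -0.0009  0.1039] turn -0.0016
```

Request:
drive_tool:
  targets: [0,-0.001,0.03,0,1,0,-0.001,0.06,0,1,0,-0.001,0.085,0,1,0,-0.001,0.1,0,1,0,-0.001,0.104,0,1,0,-0.001,0.104,0,1,0,-0.001,0.104,0,0,0,-0.001,0.104,0,0,0,-0.001,0.104,0,0,0,-0.001,0.104,0,0,0,-0.001,0.104,0,0,0,-0.001,0.104,0,0,0,-0.001,0.104,0,0,0,-0.001,0.104,0,0,0,-0.001,0.104,0,0,0,-0.001,0.104,0,0]
  squeeze: 50

```text
time_s: 2.87
position: [0.454, -0.213, 0.0966]
tcp_rot: [[0.953, -0.302, 0.001], [-0.302, -0.953, 0.001], [0.0, -0.001, -1.0]]
contact_force: [0.2, 0.0, 5.5]
opening: 0.0214
```

```bash
python3 -c "
from h import *
go(.4536,-.2129,.26,-107.5)"
```

```text
t 2.87 pos [ 0.454  -0.213   0.0966] yaw -107.59 tilt [ 5.e-04 -7.e-04 -1.e+00] open 0.0214 F [0.2 0.  5.5] j7 -88.0
shift [-4.000e-04 -1.000e-04 -1.634e-01] turn -0.0016
```

Request:
drive_tool:
  targets: [0,0,-0.01,0,0,0,0,-0.03,0,0,0,0,-0.055,0,0,0,0,-0.08,0,0,0,0,-0.105,0,0,0,0,-0.13,0,0,0,0,-0.15,0,0,0,0,-0.16,0,0,0,0,-0.163,0,0,0,0,-0.163,0,0]

```text
time_s: 3.7
position: [0.4537, -0.213, 0.2594]
tcp_rot: [[0.953, -0.302, 0.0], [-0.302, -0.953, 0.001], [0.0, -0.001, -1.0]]
contact_force: [-0.2, 0.2, -5.7]
opening: 0.0215
```

```bash
python3 -c "
from h import *
go(.6345,.0267,.26,-8.7)"
```

```text
t 3.7 pos [ 0.4537 -0.213   0.2594] yaw -107.59 tilt [ 2.e-04 -8.e-04 -1.e+00] open 0.0215 F [-0.2  0.2 -5.7] j7 -87.0
shift [ 0.0999 -0.2832 -0.0004] turn -1.726
```

Request:
drive_tool:
  targets: [0.002,-0.006,0,-0.035,0,0.006,-0.017,0,-0.104,0,0.012,-0.034,0,-0.207,0,0.019,-0.054,0,-0.328,0,0.026,-0.074,0,-0.449,0,0.033,-0.094,0,-0.57,0,0.04,-0.113,0,-0.69,0,0.047,-0.133,0,-0.811,0,0.054,-0.153,0,-0.932,0,0.061,-0.173,0,-1.053,0,0.068,-0.193,0,-1.174,0,0.075,-0.212,0,-1.294,0,0.082,-0.232,0,-1.415,0,0.088,-0.249,0,-1.519,0,0.093,-0.263,0,-1.605,0,0.097,-0.275,0,-1.674,0,0.099,-0.28,0,-1.709,0,0.1,-0.283,0,-1.726,0,0.1,-0.283,0,-1.726,0,0.1,-0.283,0,-1.726,0]

```text
time_s: 5.37
position: [0.6341, 0.0263, 0.2584]
tcp_rot: [[0.152, 0.988, -0.002], [0.988, -0.152, 0.001], [0.0, -0.002, -1.0]]
contact_force: [0.8, 0.7, -3.4]
opening: 0.0212
```

Run:
```python
from h import *
import cv2
from station import r
go(.6345,.0267,.26,-8.7)
st,c=wcap('w2'); im=c['color'][:,:,::-1].copy()
p=[.6345,.0267,np.radians(81.3)]
for P,col in(([(35,35,30),(35,-35,30),(-35,-35,30),(-35,35,30)],(0,255,0)),([(125,-60,115),(125,60,115),(133,60,115),(133,-60,115)],(0,0,255))):
    q=wproj(c,st,pts(p,P,.015));print(q.round(1).tolist())
    cv2.polylines(im,[np.round(q*8).astype(int)],True,col,1,cv2.LINE_AA,3)
cv2.imwrite('pics/w2.png',im)
```

```text
t 5.37 pos [0.6341 0.0263 0.2584] yaw -8.73 tilt [ 3.0e-04 -1.7e-03 -1.0e+00] open 0.0212 F [ 0.8  0.7 -3.4] j7 -22.0
shift [ 0.0004  0.0003 -0.0016] turn -0.0005
[[280.6, 178.9], [353.3, 178.9], [351.8, 248.5], [282.2, 248.5]]
[[399.1, 71.8], [234.1, 72.0], [234.2, 61.7], [399.0, 61.4]]
```

View pics/w2.png

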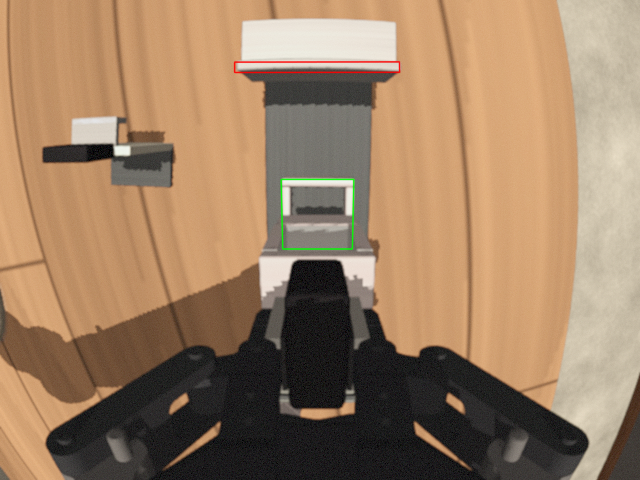

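Outline of the pocket (281–354 × 179–248) and lip (234–399, row 66) match the picture; the cell body (261–375) is centred over it. Descending in two stages.

Request:
drive_tool:
  targets: [0,0,0.02,0,0,0,0,0.045,0,0,0,0,0.07,0,0,0,0,0.085,0,0,0,0,0.095,0,0,0.0004,0.0003,0.1,0,0,0.0004,0.0003,0.105,0,0,0.0004,0.0003,0.11,0,0,0.0004,0.0003,0.115,0,0,0.0004,0.0003,0.12,0,0,0.0004,0.0003,0.12,0,0]

```text
time_s: 6.33
position: [0.6341, 0.0263, 0.138]
tcp_rot: [[0.152, 0.988, -0.002], [0.988, -0.152, 0.0], [-0.0, -0.002, -1.0]]
contact_force: [-0.3, 0.5, -4.3]
opening: 0.0211
```

```bash
python3 -c "
from h import *
go(.6345,.0267,.1116,-8.7)"
```

```text
t 6.33 pos [0.6341 0.0263 0.138 ] yaw -8.77 tilt [-1.e-04 -2.e-03 -1.e+00] open 0.0211 F [-0.3  0.5 -4.3] j7 -23.0
shift [0.0005 0.0004 0.0264] turn -0.0011
```

Request:
drive_tool:
  targets: [0.0005,0.0004,0.005,0,0,0.0005,0.0004,0.01,0,0,0.0005,0.0004,0.015,0,0,0.0005,0.0004,0.019,0,0,0.0005,0.0004,0.022,0,0,0.0005,0.0004,0.024,0,0,0.0005,0.0004,0.0255,0,0,0.0005,0.0004,0.0265,0,0,0.0005,0.0004,0.0265,0,0]

```text
time_s: 7.08
position: [0.6346, 0.0268, 0.1118]
tcp_rot: [[0.152, 0.988, -0.001], [0.988, -0.152, 0.0], [-0.0, -0.001, -1.0]]
contact_force: [-0.2, -0.3, -5.2]
opening: 0.0214
```

Request:
drive_tool:
  targets: [0,0,0.0005,0,0,0,0,0.001,0,0,0,0,0.001,0,0]

```text
time_s: 7.33
position: [0.6348, 0.0268, 0.1117]
tcp_rot: [[0.152, 0.988, -0.001], [0.988, -0.152, 0.0], [-0.0, -0.001, -1.0]]
contact_force: [-3.6, -1.0, 3.9]
opening: 0.0211
```

Request:
drive_tool:
  targets: [0,0,0,0,0.2,0,0,0,0,0.4,0,0,0,0,0.7,0,0,0,0,1,0,0,0,0,1,0,0,0,0,1,0,0,0,0,1,0,0,-0.01,0,1,0,0,-0.03,0,1,0,0,-0.06,0,1,0,0,-0.1,0,1,0,0,-0.14,0,1,0,0,-0.15,0,1,0,0,-0.15,0,1]

```text
time_s: 8.5
position: [0.6368, 0.0275, 0.2679]
tcp_rot: [[0.152, 0.988, 0.008], [0.988, -0.152, 0.001], [0.002, 0.008, -1.0]]
contact_force: [-0.4, 1.4, -0.3]
opening: 0.0852
```

Run:
```python
from h import *
import cv2
go(.4474,.1304,.25,77)
st,c=wcap('w3'); im=c['color'][:,:,::-1].copy()
p=[.6345,.0267,np.radians(81.3)]
for P,col in(([(35,35,30),(35,-35,30),(-35,-35,30),(-35,35,30)],(0,255,0)),([(25,25,90),(25,-25,90),(-25,-25,90),(-25,25,90)],(0,0,255)),([(25,11,130),(25,-11,130),(-25,-11,130),(-25,11,130)],(255,255,0))):
    q=wproj(c,st,pts(p,P,.015));cv2.polylines(im,[np.round(q*8).astype(int)],True,col,1,cv2.LINE_AA,3)
cv2.imwrite('pics/w3.png',im[0:420,60:560])
```

```text
t 8.5 pos [0.6368 0.0275 0.2679] yaw -8.76 tilt [ 0.002   0.0081 -1.    ] open 0.0852 F [-0.4  1.4 -0.3] j7 -22.0
shift [ 0.0728 -0.203   0.0164] turn -1.4968
```

View pics/w3.png

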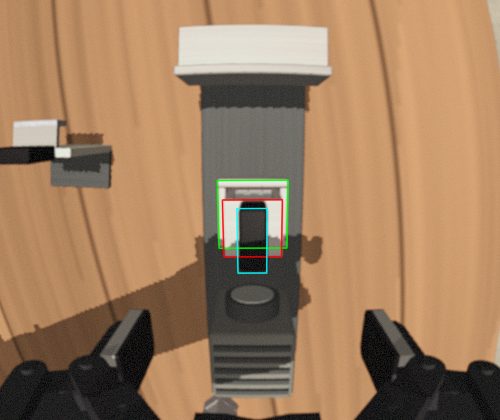

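The cell is home: its body top and bar outlines (red, cyan) match the model at seated height, with the bar along the light path. Now to the screen.

Request:
drive_tool:
  targets: [0.003,-0.008,0,-0.06,1,0.009,-0.024,0,-0.18,1,0.015,-0.04,0,-0.3,1,0.02,-0.057,0,-0.42,1,0.026,-0.073,0,-0.54,1,0.032,-0.09,0.002,-0.66,1,0.038,-0.106,0.004,-0.78,1,0.044,-0.122,0.006,-0.9,1,0.05,-0.138,0.008,-1.02,1,0.055,-0.155,0.01,-1.14,1,0.061,-0.171,0.012,-1.26,1,0.067,-0.187,0.014,-1.38,1,0.071,-0.198,0.016,-1.46,1,0.0728,-0.203,0.0164,-1.497,1,0.0728,-0.203,0.0164,-1.497,1,0.0728,-0.203,0.0164,-1.497,1,0.0728,-0.203,0.0164,-1.497,1]

```text
time_s: 9.97
position: [0.4466, 0.1295, 0.2473]
tcp_rot: [[-0.974, 0.227, 0.004], [0.227, 0.974, 0.0], [-0.004, 0.001, -1.0]]
contact_force: [-0.6, -0.0, 0.2]
opening: 0.0853
```

Run:
```python
from h import *
import cv2
go(.4474,.1304,.118,77)
st,c=wcap('w4'); im=c['color'][:,:,::-1].copy()
p=[.4474,.1304,np.radians(77)]
for P,col in(([(7,25,151),(7,-25,151),(-7,-25,151),(-7,25,151)],(0,255,0)),([(4,40,106),(4,-40,106),(-4,-40,106),(-4,40,106)],(0,0,255)),([(4,25,106),(4,-25,106),(30,-25,106),(30,25,106)],(255,255,0)),([(-46,40,8),(-46,-40,8)],(255,0,255))):
    q=wproj(c,st,pts(p,P));print(q.round(1).tolist());cv2.polylines(im,[np.round(q*8).astype(int)],True,col,1,cv2.LINE_AA,3)
cv2.imwrite('pics/w4.png',cv2.resize(im[150:350,200:440],None,fx=3,fy=3,interpolation=cv2.INTER_CUBIC))
```

```text
t 9.97 pos [0.4466 0.1295 0.2473] yaw 76.88 tilt [-0.0035  0.001  -1.    ] open 0.0853 F [-0.6 -0.   0.2] j7 54.0
shift [-1.000e-04  9.000e-04  1.293e-01] turn -0.0021
[[328.7, 212.7], [328.2, 283.4], [308.1, 283.5], [307.4, 212.7]]
[[323.1, 181.9], [322.9, 279.5], [313.2, 279.5], [312.6, 181.9]]
[[323.0, 201.1], [322.9, 262.3], [354.9, 262.1], [356.5, 201.2]]
[[272.9, 171.3], [275.0, 245.7]]
```

View pics/w4.png

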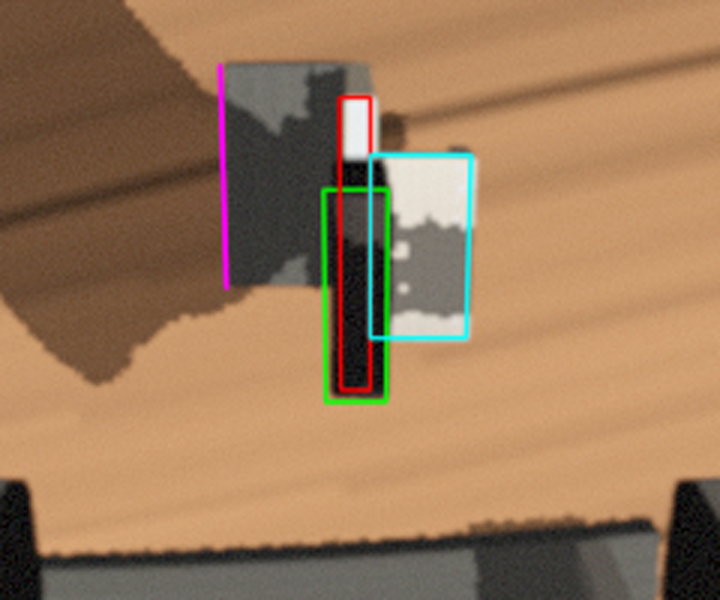

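Residuals are small: the plate sits ~1 px to the right of the prediction and the hook edge (476→468) suggests yaw ≈76.2°. I'll correct for that and grasp.

Request:
drive_tool:
  targets: [0,0.0016,0.03,0.012,1,0,0.0016,0.06,0.012,1,0,0.0016,0.09,0.012,1,0,0.0016,0.115,0.012,1,0,0.0016,0.126,0.012,1,0,0.0016,0.129,0.012,1,0,0.0016,0.129,0.012,1,0,0.0016,0.129,0.012,0,0,0.0016,0.129,0.012,0,0,0.0016,0.129,0.012,0,0,0.0016,0.129,0.012,0,0,0.0016,0.129,0.012,0,0,0.0016,0.129,0.012,0,0,0.0016,0.129,0.012,0,0,0.0016,0.129,0.012,0,0,0.0016,0.129,0.012,0,0,0.0016,0.129,0.012,0,0,0.0016,0.129,0.012,0,0,0.0016,0.129,0.012,0]
  squeeze: 70

```text
time_s: 11.6
position: [0.4481, 0.1314, 0.1188]
tcp_rot: [[-0.971, 0.238, 0.005], [0.238, 0.971, 0.001], [-0.004, 0.002, -1.0]]
contact_force: [0.6, 0.4, 5.3]
opening: 0.0129
```

```bash
python3 -c "
from h import *
go(.4476,.1311,.118,76.2)"
```

```text
t 11.6 pos [0.4481 0.1314 0.1188] yaw 76.2 tilt [-0.0044  0.0019 -1.    ] open 0.0129 F [0.6 0.4 5.3] j7 48.0
shift [ 0.0004 -0.0004  0.0008] turn 0.0001
```

Request:
drive_tool:
  targets: [0,0,-0.01,0,0,0,0,-0.03,0,0,0,0,-0.055,0,0,0,0,-0.08,0,0,0,0,-0.105,0,0,0,0,-0.13,0,0,0,0,-0.15,0,0,0,0,-0.16,0,0,0,0,-0.165,0,0,0,0,-0.165,0,0]

```text
time_s: 12.43
position: [0.4472, 0.1313, 0.284]
tcp_rot: [[-0.971, 0.239, 0.005], [0.239, 0.971, 0.001], [-0.005, 0.002, -1.0]]
contact_force: [-0.3, 0.6, -3.9]
opening: 0.013
```

```bash
python3 -c "
from h import *
go(.6519,.1404,.284,81.3)"
```

```text
t 12.43 pos [0.4472 0.1313 0.284 ] yaw 76.2 tilt [-0.0047  0.0019 -1.    ] open 0.013 F [-0.3  0.6 -3.9] j7 54.0
shift [-0.1966  0.0577  0.0011] turn -0.089
```

Request:
drive_tool:
  targets: [-0.005,0.001,0,0,0,-0.017,0.005,0,-0.01,0,-0.034,0.01,0,-0.02,0,-0.053,0.016,0,-0.03,0,-0.073,0.022,0,-0.04,0,-0.093,0.028,0,-0.05,0,-0.113,0.034,0,-0.06,0,-0.133,0.04,0,-0.07,0,-0.153,0.046,0,-0.08,0,-0.17,0.051,0,-0.085,0,-0.184,0.055,0,-0.089,0,-0.192,0.057,0,-0.089,0,-0.1966,0.0577,0,-0.089,0,-0.1966,0.0577,0,-0.089,0,-0.1966,0.0577,0,-0.089,0,-0.1966,0.0577,0,-0.089,0]

```text
time_s: 13.77
position: [0.6513, 0.1405, 0.2846]
tcp_rot: [[-0.989, 0.151, 0.004], [0.151, 0.989, 0.0], [-0.004, 0.001, -1.0]]
contact_force: [-0.9, 0.2, -3.4]
opening: 0.0131
```

```bash
cat >> h.py <<'E'
B=[.6345,.0267,np.radians(81.3)]
def draw(im,q,col):
    import cv2
    cv2.polylines(im,[np.round(q*8).astype(int)],True,col,1,cv2.LINE_AA,3)
LIP=[(125,-60,115),(125,60,115),(133,60,115),(133,-60,115)]
def scr(st):
    "screen model points from TCP pose (foot underside = TCP z - .1188)"
    R=st['tcp_rot'];a=np.arctan2(R[1,1],R[0,1]);return [*st['position'][:2],a],st['position'][2]-.1188
E
python3 - <<'E'
from h import *
import cv2
from station import r
go(.6519,.1404,.284,81.3)
st,c=wcap('w5');top=r.capture('top');side=r.capture('side')
p,z=scr(st); HK=[(4,25,106),(4,-25,106),(30,-25,106),(30,25,106)];TG=[(24,25,86),(24,-25,86),(30,-25,86),(30,25,86)]
ims=[]
for n,(c_,f) in {'w':(c,lambda X:wproj(c,st,X)),'s':(side,lambda X:proj(side,X)),'t':(top,lambda X:proj(top,X))}.items():
    im=c_['color'][:,:,::-1].copy()
    draw(im,f(pts(B,LIP,.015)),(0,0,255))
    for P in (HK,TG): draw(im,f(pts(p,P,z)),(0,255,0))
    draw(im,f(pts(p,[(4,40,0),(4,-40,0),(4,-40,106),(4,40,106)],z)),(255,255,0))
    ims.append(im)
a=cv2.resize(ims[0][40:240,170:470],(600,400),interpolation=3)
b=cv2.resize(ims[1][180:360,180:330],(0,0),fx=2,fy=2,interpolation=3)
b=cv2.resize(b,(200,240))
a=ims[0][20:420,120:520]; b=cv2.resize(ims[1][140:360,190:350],None,fx=2,fy=2,interpolation=3)[:400]
cv2.imwrite('pics/w5.png',np.hstack([a,b]))
E
```

```text
t 13.77 pos [0.6513 0.1405 0.2846] yaw 81.33 tilt [-0.004   0.0011 -1.    ] open 0.0131 F [-0.9  0.2 -3.4] j7 54.0
shift [-0.0006 -0.0001  0.0006] turn 0.0004
```

View pics/w5.png

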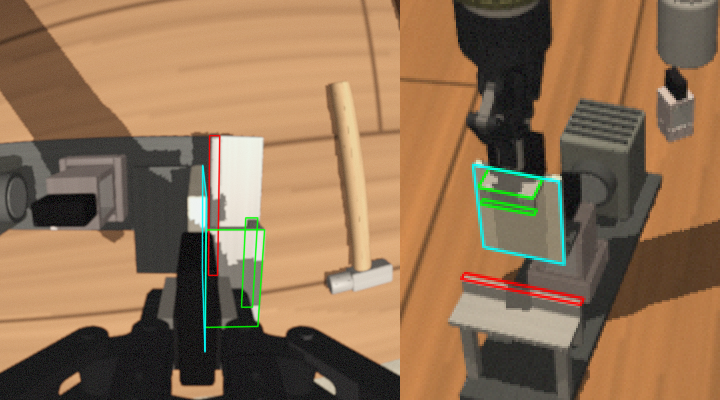

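The wrist and side views agree with the model: lip outline (red) on the rail, hook outline (green) on the hook, with the lip between plate and tongue. Lowering.

Request:
drive_tool:
  targets: [0,0,0.01,0,0,0,0,0.025,0,0,0,0,0.045,0,0,0,0,0.06,0,0,0,0,0.07,0,0,0,0,0.08,0,0,0,0,0.088,0,0,0,0,0.096,0,0,0,0,0.104,0,0,0,0,0.112,0,0,0,0,0.118,0,0,0,0,0.123,0,0,0,0,0.125,0,0,0,0,0.125,0,0]

```text
time_s: 15.08
position: [0.652, 0.1404, 0.1599]
tcp_rot: [[-0.989, 0.151, 0.005], [0.151, 0.989, 0.0], [-0.005, 0.001, -1.0]]
contact_force: [-0.8, -0.5, -3.1]
opening: 0.0132
```

```bash
python3 -c "
from h import *
go(.6526,.1444,.1488,81.3)"
```

```text
t 15.08 pos [0.652  0.1404 0.1599] yaw 81.31 tilt [-0.0046  0.001  -1.    ] open 0.0132 F [-0.8 -0.5 -3.1] j7 52.0
shift [0.0001 0.004  0.0111] turn 0.0002
```

Request:
drive_tool:
  targets: [0,0,0.004,0,0,0,0.001,0.007,0,0,0,0.003,0.009,0,0,0,0.004,0.0095,0,0,0,0.004,0.0105,0,0,0,0.004,0.011,0,0,0,0.004,0.0115,0,0,0,0.004,0.0115,0,0]

```text
time_s: 15.75
position: [0.6527, 0.1447, 0.149]
tcp_rot: [[-0.989, 0.151, 0.005], [0.151, 0.989, 0.001], [-0.005, 0.001, -1.0]]
contact_force: [-2.3, 0.0, 0.4]
opening: 0.0133
```

Request:
drive_tool:
  targets: [0,0.0008,0.0003,0,0,0,0.0015,0.0005,0,0,0,0.0015,0.0008,0,0,0,0.0015,0.0008,0,0]

```text
time_s: 16.08
position: [0.6531, 0.1455, 0.1489]
tcp_rot: [[-0.988, 0.152, 0.006], [0.152, 0.988, -0.0], [-0.006, 0.001, -1.0]]
contact_force: [-3.7, -3.7, 5.5]
opening: 0.0131
```

Request:
drive_tool:
  targets: [0,0,0,0,0.2,0,0,0,0,0.35,0,0,0,0,0.5,0,0,0,0,0.7,0,0,0,0,0.9,0,0,0,0,1,0,0,0,0,1,0,0,0,0,1,0,0,-0.005,0,1,0,0,-0.02,0,1,0,0,-0.04,0,1,0,0,-0.07,0,1,0,0,-0.1,0,1,0,0,-0.13,0,1,0,0,-0.15,0,1,0,0,-0.15,0,1]

```text
time_s: 17.42
position: [0.6535, 0.1466, 0.3053]
tcp_rot: [[-0.988, 0.152, 0.014], [0.152, 0.988, 0.002], [-0.013, 0.004, -1.0]]
contact_force: [-0.2, 0.1, 0.1]
opening: 0.0854
```

Run:
```python
from h import *
import cv2
from station import r
go(.5,.14,.3,81.3)
st,c=wcap('w6');side=r.capture('side')
ss=[121,0]
p=[B[0]+.121*np.cos(B[2]),B[1]+.121*np.sin(B[2]),B[2]];z=.03
ims=[]
for c_,f in ((c,lambda X:wproj(c,st,X)),(side,lambda X:proj(side,X))):
    im=c_['color'][:,:,::-1].copy()
    for P in ([(-7,25,151),(-7,-25,151),(7,-25,151),(7,25,151)],[(4,25,106),(4,-25,106),(30,-25,106),(30,25,106)],[(-4,40,106),(-4,-40,106),(4,-40,106),(4,40,106)]): draw(im,f(pts(p,P,z)),(0,255,0))
    draw(im,f(pts(B,[(25,11,130),(25,-11,130),(-25,-11,130),(-25,11,130)],.015)),(255,255,0))
    ims.append(im)
a=ims[0][60:360,120:520]; b=cv2.resize(ims[1][200:350,210:360],None,fx=2,fy=2,interpolation=3)
cv2.imwrite('pics/w6.png',np.hstack([a,b]))
```

```text
t 17.42 pos [0.6535 0.1466 0.3053] yaw 81.28 tilt [-0.0133  0.0045 -0.9999] open 0.0854 F [-0.2  0.1  0.1] j7 54.0
shift [ 0.1508 -0.0298  0.0031] turn -0.0004
```

View pics/w6.png

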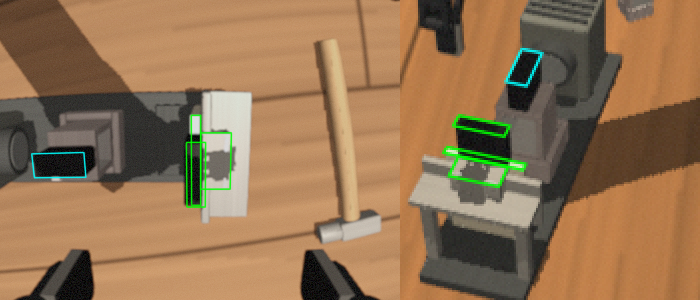

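Both parts match their predicted seated outlines: the tab, plate top and hook lie on green in both views, and the cell bar lies on cyan. The gripper is clear, so I'm handing in.

```bash
python3 -c "
from station import r
print(r.finish_job())"
```

```text
the job is handed in; nothing more can be done
None
```

The job is handed in, at about 17.5 s of the 67 s allowed. The sample cell is in the pocket with its grip bar along the light path, and the hooked screen hangs on the rail.

- **Cell:** it went down into the pocket without contact until the TCP was at 0.1117 m; I expected 0.1116 m for the cell fully home. A wrist picture after release matched the seated outline.
- **Screen:** contact came at a TCP height of 0.149 m, where I expected 0.1488 m. After release, the wrist and side pictures matched the predicted hang: centred, straight, and flush against the lip to within about a pixel or two.
- **Forces and clearance:** readings between moves stayed within about 6 N on each axis, and the gripper ended open and clear of everything.
- **Bystanders:** no move came close to the hammer, tin or offcut. I did not measure their positions again at the end.
- **Checks that disagreed:** the top and side cameras gave cell yaws of -18.2° and -13.6°, and screen yaws of 76.2° and 78.7°. Wrist pictures before each grasp settled them at about -17.5° and 76.2°. No check failed.

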